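Hang the archive's climate gauges on their stands

ROBOT

A 6-joint arm with a two-finger parallel gripper is mounted at the origin on the work surface. World frame = base frame: x ahead of the robot, y to its left, z up, the work surface at z = 0. Lengths are in m, angles in rad, forces in N, time in s.
With the tool pointing down it reaches from about 0.275 to 0.875 m from the base axis. Payload 12.5 kg.
Tool frame: the origin (TCP) lies at the very end of the fingers, on their centre line; the grasp point (between the pads) lies 19 mm behind it; x points along the fingers, y is the direction in which the jaws open and shut, and the axes are right-handed (so a half turn about x gives the same grasp; the last joint's range is limited). The gripper opens to 85 mm and grips with 20 to 120 N. Pads are 22 mm wide; open, the fingers measure 114 mm over their backs; the gripper's body (76 mm by 85 mm) begins 54 mm behind the grasp point. The pads swing forward as they close: fully open they stand 13 mm farther back than shut.
Start: joints at [1.197, 0.351, 1.652, -0, 1.139, -0.085], TCP at [0.157, 0.527, 0.231] pointing down, gripper open.
Joint ranges: [-2.75, 2.75], [-0.79, 2.1], [0.01, 2.65], [-1.57, 4.71], [0.07, 3.14], [-2.87, 2.87]. Speed limits (rad/s): [2.22, 2.22, 2.79, 3.14, 3.14, 3.14].

INTERFACE

Orientations are given as a 3x3 rotation matrix whose columns are the frame's x, y, z axes.
In Python, from bench import manip gives the robot as it stands. Calls block until the motion is done:
- manip.move_ptp(position, orientation): joint-space move of the TCP to a pose.
- manip.move_l(position, attitude=None, max_speed=0.15): straight line of the TCP; attitude=None keeps the orientation; max_speed is the mean speed in m/s.
- manip.move_j(angles): joint-space move.
- manip.set_gripper(opening, effort=None): opening from 0.0 (shut) to 1.0 (fully open); effort is the grip in N (None keeps the last); returns when the fingers have stopped.
- manip.dwell(seconds).
- manip.inverse_kinematics(position, orientation): joint angles nearest the present ones, or None.
- manip.grab_frame(name): name is "side" or "top" or "wrist"; returns (picture, depth): 400x640x3 uint8, red, green, blue; 400x640 float32, m along the optical axis (not along the pixel's ray), 0 where there is no reading.
- manip.get_calibration(name): a dict with "camera_matrix" (3x3 intrinsics, pixels), "k1" (the pictures are not rectified: a ray, as slopes to the right and down, at radius r is drawn at 1 + k1 r^2 times it, then the intrinsics apply), "R" (3x3) and "t" (3): a world point X has camera coordinates R X + t. Camera axes: x right, y down, z forward; pixel columns grow to the right and rows downward; lengths in m; the calibration is good to about 2 mm. A picture is of the moment at which its call begins: read the wrist's pose just before it. get_calibration takes no time and is no camera call; for the wrist camera it gives the pose at the moment of the call.
A pose or a line that the arm cannot do raises manip.Unreachable and nothing moves.
- manip.sign_off(): hands the job in, once; it reports no verdict.
Trained networks look in the newest picture that a camera, given by its name, has taken for a name from the list of things; names that differ only in an ending like _2 or _b are one class to them, and where a whole thing is asked for, a point or a joint stands for the part that bears it (a point fixed in the world has none). Each returns a list of dicts, best first, with "confidence" (0 to 1); they miss things now and then, are a little off and sometimes report something else, mostly with a low value. They report only what shows in the picture. A call takes as long as a camera call. They do not tell look-alikes from the thing itself.
- manip.look_for(camera, name): "at" ([x, y, z] in m, in world coordinates, good to about 4 mm: the middle of the surface that is visible of it).
Readings, each from a call of its own:
- manip.current_time(): time.
- manip.current_qpos(): joint angles.
- manip.current_joint_vel(): joint speeds.
- manip.current_joint_torque(): joint torques, N m.
- manip.current_ee_pos(): TCP position.
- manip.current_tcp_rot(): TCP orientation.
- manip.current_force(): force on the tool from outside, world axes, zero at the start.
- manip.current_ft_torque(): the same for the moment, N m.
- manip.current_grip_width(): opening from 0.0 (shut) to 1.0 (fully open).
Only numpy, scipy, OpenCV 4.12 (cv2) and the standard library are available. Lean on these libraries where they do the work, as an engineer would, in place of code of your own. Each camera call takes 0.05 s, during which the arm holds its last target.

TASK

Hang every climate gauge standing on the desk by its handle on the hook of the stand whose base plate has the same outline as the gauge's case (round, square, oblong, triangular or half-round), with its dial facing outward, away from the post. Leave each gauge hanging upright on its own hook, and leave the other things on the desk where they are.

Things in the scene. Friction and masses are not known exactly. Their poses are not given: they have to be found in the camera images.
- round_grip (a point): round gauge (grey, a round case 64 mm across, 0.3 kg, 118 high, foot 64 x 60; may be absent), mid-point of its handle, 98 mm above its underside. Handle: upright inverted U, 40 wide (y), 12 thick (x), top at +20, cross bar's underside at +12, case top at -24; window 28 wide. z up; white dial with ticks faces -x, plain back +x. Grip from above across the 40 mm.
- square_grip (a point): square gauge (grey, a square case 64 x 64 mm, 0.3 kg, 118 high, foot 64 x 60; may be absent), mid-point of its handle, 98 mm above its underside. Handle: upright inverted U, 40 wide (y), 12 thick (x), top at +20, cross bar's underside at +12, case top at -24; window 28 wide. z up; white dial with ticks faces -x, plain back +x. Grip from above across the 40 mm.
- oblong_grip (a point): oblong gauge (grey, a wide oblong case 84 wide x 40 mm high, 0.3 kg, 118 high, foot 64 x 60; may be absent), mid-point of its handle, 98 mm above its underside. Handle: upright inverted U, 40 wide (y), 12 thick (x), top at +20, cross bar's underside at +12, case top at -24; window 28 wide. z up; white dial with ticks faces -x, plain back +x. Grip from above across the 40 mm.
- triangle_grip (a point): triangle gauge (grey, a triangular case 74 mm a side, point down, 0.3 kg, 118 high, foot 64 x 60; may be absent), mid-point of its handle, 98 mm above its underside. Handle: upright inverted U, 40 wide (y), 12 thick (x), top at +20, cross bar's underside at +12, case top at -24; window 28 wide. z up; white dial with ticks faces -x, plain back +x. Grip from above across the 40 mm.
- half_grip (a point): half gauge (grey, a half-round case 84 mm wide, 42 high, arch up, 0.3 kg, 118 high, foot 64 x 60; may be absent), mid-point of its handle, 98 mm above its underside. Handle: upright inverted U, 40 wide (y), 12 thick (x), top at +20, cross bar's underside at +12, case top at -24; window 28 wide. z up; white dial with ticks faces -x, plain back +x. Grip from above across the 40 mm.
- round_tip (a point): round stand, fixed (a round base plate 116 mm across): point at its hook's upturned end, which rises 3.5 mm more. z up, -x outward, roughly to the robot. The level wire, 7 mm thick, runs 14 mm below this point from +6 to +106 mm along x, where the 14 mm thick post stands (240 mm high). A gauge hangs by its cross bar, best at x +56 mm.
- square_tip (a point): square stand, fixed (a square base plate 108 x 108 mm): point at its hook's upturned end, which rises 3.5 mm more. z up, -x outward, roughly to the robot. The level wire, 7 mm thick, runs 14 mm below this point from +6 to +106 mm along x, where the 14 mm thick post stands (240 mm high). A gauge hangs by its cross bar, best at x +56 mm.
- oblong_tip (a point): oblong stand, fixed (oblong base plate 130 x 72 mm): point at its hook's upturned end, which rises 3.5 mm more. z up, -x outward, roughly to the robot. The level wire, 7 mm thick, runs 14 mm below this point from +6 to +106 mm along x, where the 14 mm thick post stands (240 mm high). A gauge hangs by its cross bar, best at x +56 mm.
- triangle_tip (a point): triangle stand, fixed (a triangular base plate 124 mm a side): point at its hook's upturned end, which rises 3.5 mm more. z up, -x outward, roughly to the robot. The level wire, 7 mm thick, runs 14 mm below this point from +6 to +106 mm along x, where the 14 mm thick post stands (240 mm high). A gauge hangs by its cross bar, best at x +56 mm.
- half_tip (a point): half stand, fixed (a half-round base plate 128 x 64 mm): point at its hook's upturned end, which rises 3.5 mm more. z up, -x outward, roughly to the robot. The level wire, 7 mm thick, runs 14 mm below this point from +6 to +106 mm along x, where the 14 mm thick post stands (240 mm high). A gauge hangs by its cross bar, best at x +56 mm.
- ink: small black ink jar with a white cap, 38 mm across, 75 mm high; origin at the centre of its underside; a bystander, to be left alone
- seal: dark wooden seal block, 24 x 24 x 60 mm, upright; origin at the centre of its underside; a bystander, to be left alone
- tape: roll of clear tape lying flat, 44 mm across, 18 mm high; origin at the centre of its underside; a bystander, to be left alone
- dish: white saucer 90 mm across, 18 mm high; origin at the centre of its underside; a bystander, to be left alone
- brush: light wooden brush about 200 mm long, lying; origin at the centre of its underside; a bystander, to be left alone
Not all that is in view belongs to the job. What is shaped like the part that bears half_grip but brown or red is not meant.

How it is judged:
At the end, for the whole second after the job is handed in: Each gauge present hangs on the hook of its own stand: handle middle 15-90 mm along the wire from the tip, within 18 mm sideways, 15-29 mm below the tip (bar resting on the wire), tilt under 0.25 rad, dial outward within 0.45 rad (x of round_grip in the frame of round_tip between 0.015 and 0.09 m and y of round_grip in the frame of round_tip between -0.018 and 0.018 m and z of round_grip in the frame of round_tip between -0.029 and -0.015 m and x of round_tip in the frame of round_grip below -0.01 m and angle between the x axis of round_grip and the x axis of round_tip, either way round below 0.45 rad and angle between each of round_grip, square_grip, oblong_grip, triangle_grip, half_grip's own z axis and vertical below 0.25 rad and x of square_grip in the frame of square_tip between 0.015 and 0.09 m and y of square_grip in the frame of square_tip between -0.018 and 0.018 m and z of square_grip in the frame of square_tip between -0.029 and -0.015 m and x of square_tip in the frame of square_grip below -0.01 m and angle between the x axis of square_grip and the x axis of square_tip, either way round below 0.45 rad and x of oblong_grip in the frame of oblong_tip between 0.015 and 0.09 m and y of oblong_grip in the frame of oblong_tip between -0.018 and 0.018 m and z of oblong_grip in the frame of oblong_tip between -0.029 and -0.015 m and x of oblong_tip in the frame of oblong_grip below -0.01 m and angle between the x axis of oblong_grip and the x axis of oblong_tip, either way round below 0.45 rad and x of triangle_grip in the frame of triangle_tip between 0.015 and 0.09 m and y of triangle_grip in the frame of triangle_tip between -0.018 and 0.018 m and z of triangle_grip in the frame of triangle_tip between -0.029 and -0.015 m and x of triangle_tip in the frame of triangle_grip below -0.01 m and angle between the x axis of triangle_grip and the x axis of triangle_tip, either way round below 0.45 rad and x of half_grip in the frame of half_tip between 0.015 and 0.09 m and y of half_grip in the frame of half_tip between -0.018 and 0.018 m and z of half_grip in the frame of half_tip between -0.029 and -0.015 m and x of half_tip in the frame of half_grip below -0.01 m and angle between the x axis of half_grip and the x axis of half_tip, either way round below 0.45 rad); the robot touches nothing.
It fails at once if the ink is moved more than 40 mm (distance of ink from where it was at the start of the episode above 0.04 m).
It fails at once if the seal is moved more than 40 mm (distance of seal from where it was at the start of the episode above 0.04 m).
It fails at once if the tape is moved more than 40 mm (distance of tape from where it was at the start of the episode above 0.04 m).
It fails at once if the dish is moved more than 40 mm (distance of dish from where it was at the start of the episode above 0.04 m).
It fails at once if the brush is moved more than 40 mm (distance of brush from where it was at the start of the episode above 0.04 m).
Of gauge_round, gauge_square, gauge_oblong, gauge_triangle, gauge_half only 4 to 5 are there at a start; the rules pass over those that are not, and their reading is None.
At some moment in a run one of gauge_round, gauge_square, gauge_oblong, gauge_triangle, gauge_half may be knocked a few centimetres aside while the robot is not near it.
It also fails if it takes over 210 s, if anything falls off the work surface, if the arm or the gripper's body presses on something with over 40 N, if the wrist force passes 120 N, or if a joint passes its speed limit or range.

## Working session

There is one attempt and no reset: what is moved stays moved. The work goes in short steps, each a Python script; the robot and the scene stay as the last script left them, time stands still between calls to the robot, and variables do not carry over. Pictures are saved under pics/ and viewed, and the job is handed in when it is done.

```bash
mkdir -p pics; ls; cat > h.py <<'E'
from bench import manip
import numpy as np, cv2
def snap(cam,fn):
    c=manip.get_calibration(cam); p,d=manip.grab_frame(cam)
    cv2.imwrite('pics/'+fn+'.png',p[:,:,::-1]); np.savez('pics/'+fn+'.npz',p=p,d=d,K=c['camera_matrix'],k1=c['k1'],R=c['R'],t=c['t'])
    return p,d,c
def cloud(d,c):
    K=np.array(c['camera_matrix']);k1=float(c['k1']);R=np.array(c['R']);t=np.array(c['t']).ravel()
    v,u=np.mgrid[0:d.shape[0],0:d.shape[1]]
    pts=np.stack([u.ravel(),v.ravel()],1).astype(float)[:,None]
    n=cv2.undistortPoints(pts,K,np.array([k1,0,0,0,0.])).reshape(-1,2)
    z=d.reshape(-1); X=np.c_[n*z[:,None],z]
    W=(X-t)@R
    W[z<=0]=np.nan
    return W.reshape(d.shape+(3,))
E
python3 - <<'E'
from h import *
for cam in ['side','top','wrist']:
    p,d,c=snap(cam,cam+'0'); print(cam,np.array(c['R']).round(3).tolist(),np.array(c['t']).round(3).tolist(),c['k1'],np.array(c['camera_matrix']).tolist())
    if cam!='wrist':
        for g in ['round','square','oblong','triangle','half']:
            for s in ['_grip','_tip']:
                print(cam,g+s,[(np.round(r['at'],3).tolist(),round(r['confidence'],2)) for r in manip.look_for(cam,g+s)])
print(manip.current_time())
E
```

```text
pics
side [[0.966, -0.258, -0.014], [-0.187, -0.659, -0.729], [0.178, 0.707, -0.685]] [-0.442, 0.203, 1.178] -0.06896417455849739 [[415.72925440798525, 0.0, 328.49839424615203], [0.0, 415.72925440798525, 203.75590024544903], [0.0, 0.0, 1.0]]
side round_grip [([0.449, 0.356, 0.052], 0.77)]
side round_tip [([0.606, 0.343, 0.015], 0.66), ([0.5, -0.102, 0.045], 0.39)]
side square_grip [([0.444, 0.157, 0.052], 0.63)]
side square_tip [([0.592, -0.336, 0.01], 0.81)]
side oblong_grip []
side oblong_tip []
side triangle_grip [([0.423, -0.36, 0.063], 0.62), ([0.485, 0.07, 0.051], 0.43)]
side triangle_tip [([0.637, 0.153, 0.008], 0.7)]
side half_grip [([0.446, -0.192, 0.059], 0.94), ([0.35, -0.097, 0.056], 0.85), ([0.334, -0.259, 0.057], 0.8)]
side half_tip [([0.635, -0.179, 0.007], 0.94), ([0.638, 0.155, 0.009], 0.31)]
top [[-0.05, -0.999, -0.004], [-0.978, 0.05, -0.204], [0.204, -0.006, -0.979]] [0.016, 0.467, 1.766] -0.00025881236760067524 [[504.19669108734735, 0.0, 317.5113282677225], [0.0, 504.19669108734735, 212.35161669823927], [0.0, 0.0, 1.0]]
top round_grip [([0.44, 0.36, 0.057], 0.79)]
top round_tip [([0.59, 0.341, 0.009], 0.66)]
top square_grip [([0.432, 0.167, 0.072], 0.66)]
top square_tip [([0.589, -0.333, 0.012], 0.68), ([0.433, 0.164, 0.071], 0.56)]
top oblong_grip []
top oblong_tip []
top triangle_grip [([0.421, -0.34, 0.077], 0.84), ([0.632, 0.162, 0.011], 0.48)]
top triangle_tip [([0.632, 0.158, 0.013], 0.69)]
top half_grip [([0.337, -0.236, 0.055], 0.92), ([0.442, -0.173, 0.062], 0.79), ([0.342, -0.08, 0.055], 0.57)]
top half_tip [([0.63, -0.17, 0.013], 0.62)]
wrist [[0.286, 0.958, -0.0], [0.926, -0.276, 0.259], [0.248, -0.074, -0.966]] [-0.549, -0.035, 0.379] 0.014428866864720682 [[309.8495422557224, 0.0, 318.46526280895216], [0.0, 309.8495422557224, 200.38055189968028], [0.0, 0.0, 1.0]]
1.15
```

View pics/side0.png

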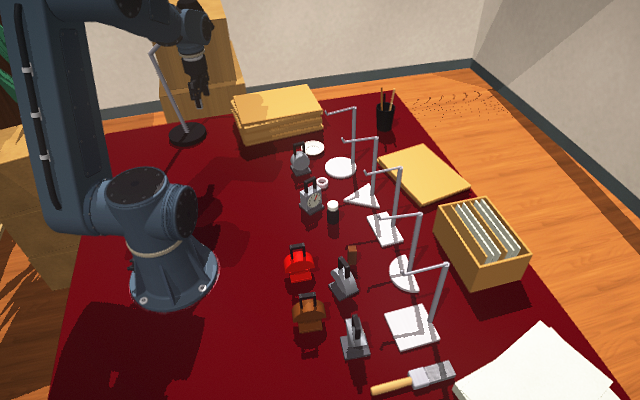

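View pics/top0.png

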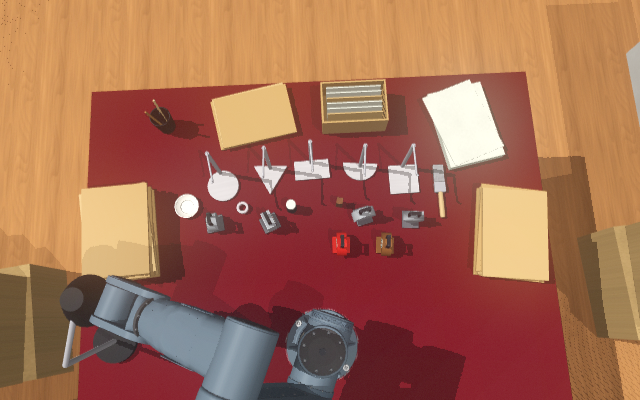

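```bash
python3 - <<'E'
import cv2
s=cv2.imread('pics/side0.png'); a=s[130:230,280:380]; b=s[240:370,300:400]
cv2.imwrite('pics/sz1.png',cv2.hconcat([cv2.resize(a,(400,400),interpolation=3),cv2.resize(s[250:350,320:380],(240,400)),]))
cv2.imwrite('pics/sz2.png',cv2.resize(s[250:370,320:380],(300,600)))
t=cv2.imread('pics/top0.png'); cv2.imwrite('pics/tz.png',cv2.vconcat([cv2.resize(t[195:245,190:310],(800,333),interpolation=3)[:290],cv2.resize(t[190:240,320:440],(800,333),interpolation=3)[:300]]))
E
```

```text
(no output)
```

View pics/sz1.png

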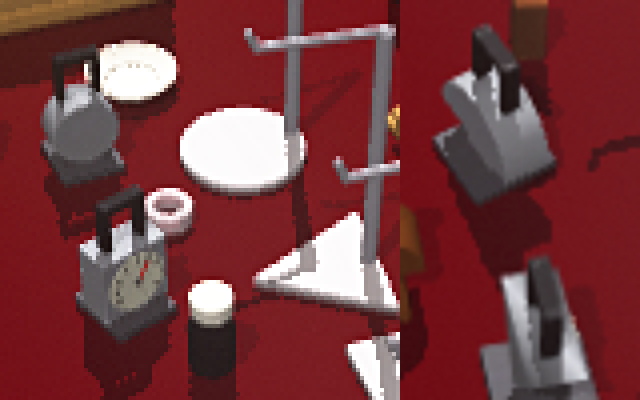

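View pics/sz2.png

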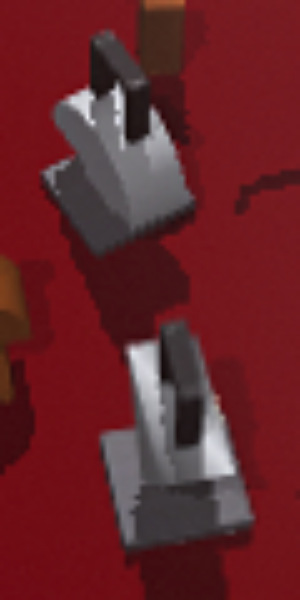

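View pics/tz.png

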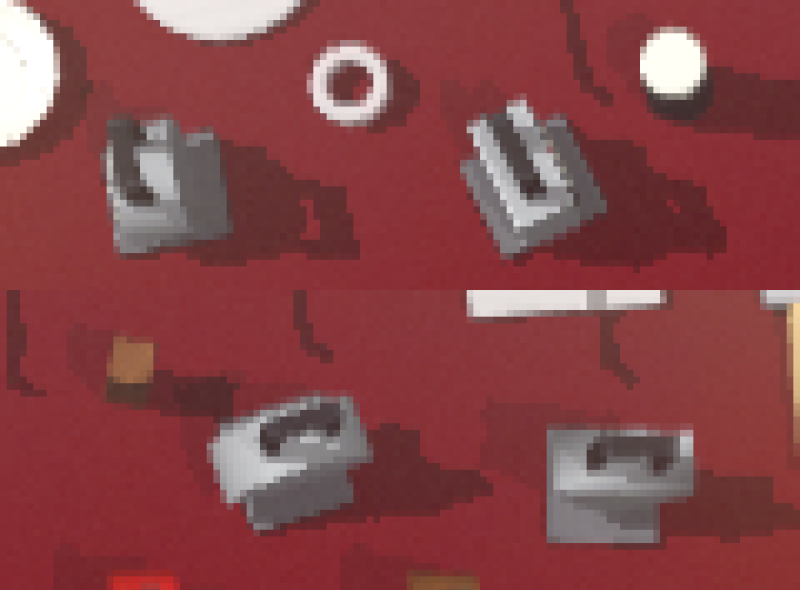

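View pics/wrist0.png

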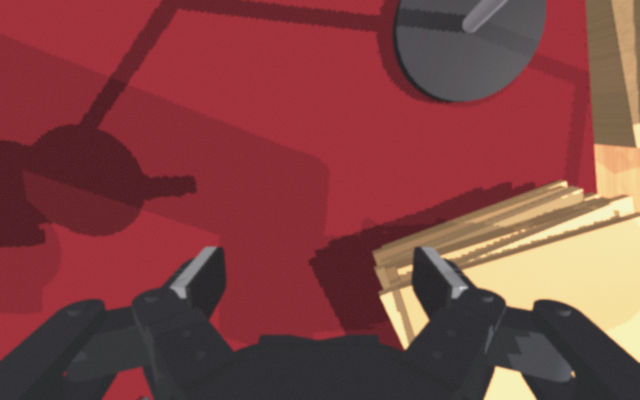

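```bash
cat >> h.py <<'E'
def cam_T():
    c=manip.get_calibration('wrist'); R=np.array(c['R']);t=np.array(c['t']).ravel()
    p=np.array(manip.current_ee_pos()); Rt=np.array(manip.current_tcp_rot())
    C=-R.T@t
    return Rt.T@R.T, Rt.T@(C-p)  # cam axes in tool, cam origin in tool
def look(Cw,target,down_hint):
    Rc,o=CT
    z=np.array(target,float)-Cw; z/=np.linalg.norm(z)
    y=np.array(down_hint,float); y-=z*(y@z); y/=np.linalg.norm(y)
    x=np.cross(y,z); Rw=np.c_[x,y,z]
    Rt=Rw@Rc.T
    return np.array(Cw)-Rt@o, Rt
E
python3 - <<'E'
from h import *
import h
print(manip.current_tcp_rot(),cam_T())
h.CT=cam_T()
for Cw,tg in [((.1,.0,.45),(.45,0,.05)),((.15,.0,.4),(.45,0,.05)),((.15,.26,.35),(.45,.26,.05)),((.2,.26,.35),(.45,.26,.05)),((.2,-.26,.35),(.45,-.26,.05)),((.2,.0,.5),(.5,0,.05)),((.25,.0,.5),(.5,0,.05))]:
    for s in (1,-1):
        p,R=look(np.array(Cw),tg,(s,0,0))
        print(Cw,s,p.round(3),np.array(R[:,0]).round(2),manip.inverse_kinematics(p,R))
E
```

```text
[[-4.08500858e-05  2.84846257e-01  9.58573215e-01]
 [-3.95263277e-05  9.58573214e-01 -2.84846259e-01]
 [-9.99999998e-01 -4.95248731e-05 -2.78988715e-05]] (array([[ 1.11084623e-04, -2.59104211e-01,  9.65849365e-01],
       [ 9.99999581e-01, -8.48756560e-04, -3.42704554e-04],
       [ 9.08567178e-04,  9.65848998e-01,  2.59104008e-01]]), array([-0.14344556, -0.00049115, -0.06364101]))
(0.1, 0.0, 0.45) 1 [0.22  0.001 0.349] [ 0.44  0.   -0.9 ] None
(0.1, 0.0, 0.45) -1 [ 0.184 -0.001  0.317] [ 0.83 -0.   -0.56] None
(0.15, 0.0, 0.4) 1 [0.269 0.001 0.298] [ 0.43  0.   -0.9 ] [-0.30133301 -0.59664648  2.36248652  0.15803048  0.95288139 -1.93707947]
(0.15, 0.0, 0.4) -1 [ 0.232 -0.001  0.266] [ 0.83 -0.   -0.56] None
(0.15, 0.26, 0.35) 1 [0.277 0.261 0.258] [ 0.5   0.   -0.87] [ 0.90788123 -0.13197526  2.22807305 -0.58460567  0.79466512 -0.30044881]
(0.15, 0.26, 0.35) -1 [0.242 0.259 0.223] [ 0.87 -0.   -0.5 ] [ 1.34079202  0.10016662  2.45889187 -1.44096482  1.01702347 -2.25305876]
(0.2, 0.26, 0.35) 1 [0.318 0.261 0.246] [ 0.42  0.   -0.91] [ 0.75951182 -0.05417966  2.16030522 -0.43217934  0.76020253 -0.53769023]
(0.2, 0.26, 0.35) -1 [0.281 0.259 0.215] [ 0.82 -0.   -0.58] [ 1.15385424  0.07474871  2.43221047 -1.47066152  0.8498114  -2.37806615]
(0.2, -0.26, 0.35) 1 [ 0.318 -0.259  0.246] [ 0.42  0.   -0.91] None
(0.2, -0.26, 0.35) -1 [ 0.281 -0.261  0.215] [ 0.82 -0.   -0.58] [-1.50388716  0.07667869  2.42996689  1.22087066  1.05145426 -0.82171956]
(0.2, 0.0, 0.5) 1 [0.306 0.001 0.384] [ 0.32  0.   -0.95] [-0.20917908 -0.46685207  2.07820391  0.07118812  1.21181621 -1.79521569]
(0.2, 0.0, 0.5) -1 [ 0.266 -0.001  0.358] [ 0.75 -0.   -0.66] None
(0.25, 0.0, 0.5) 1 [0.347 0.001 0.376] [ 0.24  0.   -0.97] [-0.16358705 -0.31786624  1.99822005  0.04219882  1.21968434 -1.74501182]
(0.25, 0.0, 0.5) -1 [ 0.304 -0.001  0.353] [ 0.7  -0.   -0.72] [-0.40309384 -0.72078063  2.38602812  0.39460299  0.78871222  0.98711176]
```

```bash
python3 - <<'E'
from h import *
import h
h.CT=cam_T()
def go(lbl,Cw,tg,s):
    p,R=look(np.array(Cw),tg,(s,0,0))
    try: manip.move_ptp(p,R)
    except manip.Unreachable as e: print(lbl,'unreach',e); return
    snap('wrist',lbl); print(lbl,manip.current_time())
go('w1',(.17,.26,.37),(.45,.26,.05),1)
go('w2',(.2,.0,.5),(.52,0,.1),1)
go('w3',(.22,-.28,.4),(.45,-.28,.05),1)
go('w4',(.2,-.26,.36),(.45,-.26,.05),-1)
E
```

```text
w1 2.3417
w2 3.7333
w3 4.9333
w4 6.675
```

```bash
python3 - <<'E'
import cv2
a=[cv2.resize(cv2.imread(f'pics/w{i}.png'),(400,250),interpolation=cv2.INTER_AREA) for i in (1,2,3,4)]
a[3]=a[3]
cv2.imwrite('pics/wm.png',cv2.vconcat([cv2.hconcat(a[:2]),cv2.hconcat(a[2:])]))
E
```

```text
(no output)
```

View pics/wm.png

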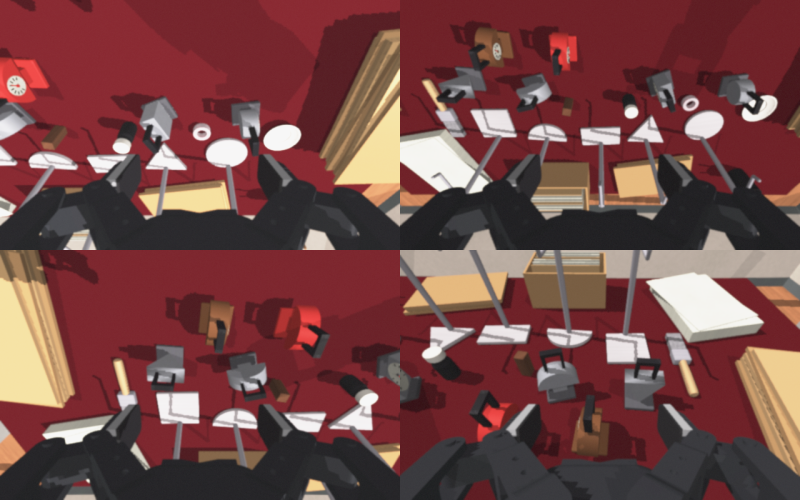

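View pics/w2.png

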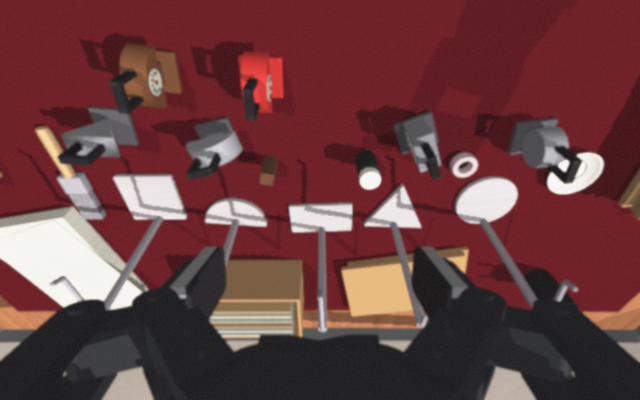

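View pics/w1.png

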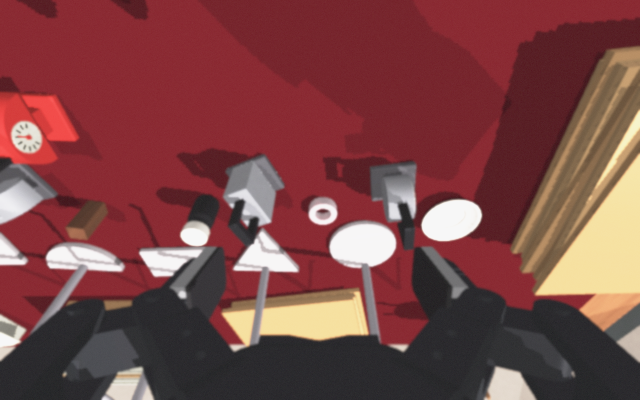

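View pics/w3.png

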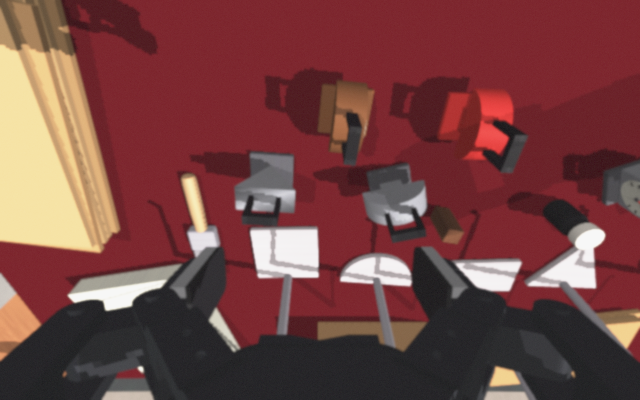

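```bash
python3 - <<'E'
import cv2
w4=cv2.imread('pics/w4.png'); w1=cv2.imread('pics/w1.png')
a=cv2.resize(w4[140:265,200:450],(800,400),interpolation=3)
cv2.imwrite('pics/z4.png',a)
b=cv2.resize(cv2.rotate(w1[140:260,200:450],cv2.ROTATE_180),(800,384),interpolation=3)
cv2.imwrite('pics/z1.png',b)
E
```

```text
(no output)
```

View pics/z4.png

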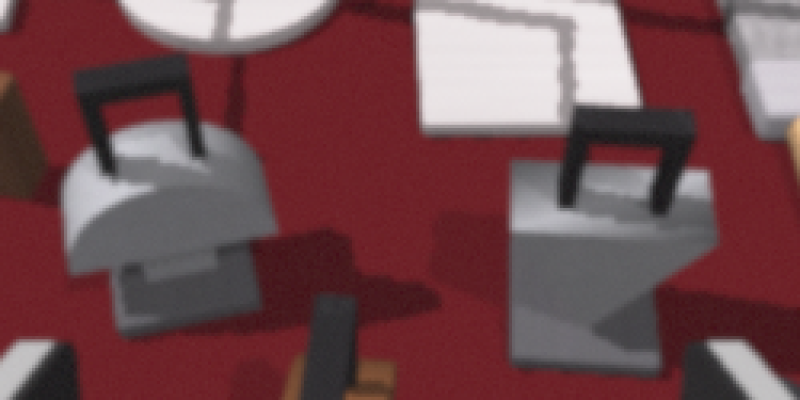

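View pics/z1.png

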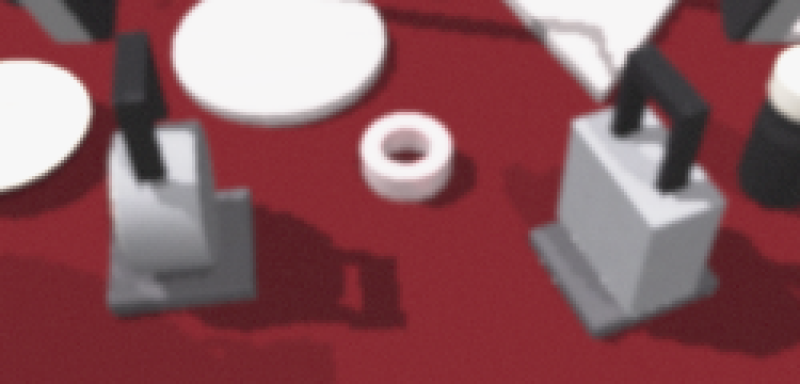

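```bash
python3 - <<'E'
from h import *
import h
h.CT=cam_T()
def go(lbl,Cw,tg,s):
    p,R=look(np.array(Cw),tg,(s,0,0))
    q=manip.inverse_kinematics(p,R)
    if q is None: print(lbl,'none'); return
    manip.move_ptp(p,R)
    manip.dwell(0.2)
    snap('wrist',lbl); print(lbl,manip.current_time(),np.round(q,2))
go('v1',(.42,-.2,.52),(.53,-.2,.2),-1)
go('v2',(.42,.2,.52),(.53,.2,.2),-1)
E
python3 - <<'E'
import numpy as np,cv2
from h import cloud
for fn in ['w1','w2','w3','w4','v1','v2','top0','side0']:
    z=np.load(f'pics/{fn}.npz') if __import__('os').path.exists(f'pics/{fn}.npz') else None
    if z is None: continue
    W=cloud(z['d'],dict(camera_matrix=z['K'],k1=z['k1'],R=z['R'],t=z['t'])); p=z['p'].astype(int)
    dark=p.max(2)<75
    for n,(x,y) in dict(round=(.44,.36),square=(.44,.16),half=(.445,-.18),tri=(.42,-.345)).items():
        m=(np.hypot(W[...,0]-x,W[...,1]-y)<.06)&(W[...,2]>.095)&(W[...,2]<.13)&dark
        m2=m&(W[...,2]>.108)
        if m2.sum()<15: continue
        P=W[m2]; r=cv2.minAreaRect((P[:,:2]*1000).astype(np.float32))
        c=P[:,:2].mean(0); ev,V=np.linalg.eigh(np.cov((P[:,:2]-c).T)); a=np.degrees(np.arctan2(V[1,1],V[0,1]))%180
        print(fn,n,m2.sum(),'rect',np.round(r[0],1),np.round(r[1],1),round(r[2],1),'pca',c.round(4),round(a,1),'ztop',np.percentile(P[:,2],95).round(4))
E
```

```text
v1 8.175 [-0.72 -0.12  1.96  0.49  0.89  0.61]
v2 9.9083 [ 0.47 -0.11  1.96 -0.36  0.79  2.22]
w1 round 290 rect [449.9 368.1] [39.1 11.6] 7.0 pca [0.4456 0.3672] 7.6 ztop 0.1199
w1 square 343 rect [442.3 168.3] [38.4 11.6] 25.1 pca [0.4394 0.1684] 25.6 ztop 0.12
w2 round 248 rect [449.8 366.9] [39.3 11.6] 10.2 pca [0.4477 0.3651] 7.2 ztop 0.1204
w2 square 225 rect [444.5 166.9] [40.8 11.7] 24.3 pca [0.4414 0.1652] 24.1 ztop 0.1203
w2 half 252 rect [ 453.7 -173.9] [11.9 40.8] 14.8 pca [ 0.4519 -0.1723] 103.3 ztop 0.1202
w2 tri 312 rect [ 431.6 -346. ] [39.3 13. ] 85.0 pca [ 0.4305 -0.3432] 80.8 ztop 0.1205
w3 half 398 rect [ 454.1 -174.8] [13.3 39.7] 15.4 pca [ 0.4518 -0.1754] 104.5 ztop 0.1198
w3 tri 424 rect [ 432.2 -346.5] [39.1 13.4] 87.5 pca [ 0.4304 -0.3462] 84.9 ztop 0.12
w4 half 450 rect [ 453.5 -174.9] [12.8 39.4] 14.5 pca [ 0.4514 -0.1751] 104.8 ztop 0.1197
w4 tri 477 rect [ 431.9 -346.8] [39.8 12.8] 85.3 pca [ 0.4295 -0.3467] 86.5 ztop 0.1197
v1 square 518 rect [444.9 167.5] [40.5 14.5] 25.6 pca [0.4443 0.1653] 23.1 ztop 0.1198
v1 half 275 rect [ 454.1 -175.2] [11.2 37.7] 14.9 pca [ 0.4538 -0.1751] 105.7 ztop 0.1202
v2 square 247 rect [444.3 168.5] [36.9 11. ] 23.7 pca [0.4442 0.1685] 23.4 ztop 0.1201
v2 half 412 rect [ 453.8 -173.1] [12.1 41.8] 14.9 pca [ 0.4538 -0.1708] 105.0 ztop 0.1203
side0 round 46 rect [448.7 369.8] [38.3 16. ] 1.7 pca [0.4472 0.3681] 10.0 ztop 0.1209
side0 square 49 rect [441.9 168.4] [41.3 13.6] 25.0 pca [0.4395 0.1651] 20.7 ztop 0.1211
side0 half 67 rect [ 451.9 -174.2] [12.5 42.2] 15.7 pca [ 0.452 -0.177] 108.0 ztop 0.12
side0 tri 91 rect [ 430.4 -347. ] [39.4 11.6] 86.2 pca [ 0.4299 -0.3488] 86.9 ztop 0.1198
```

View pics/v1.png

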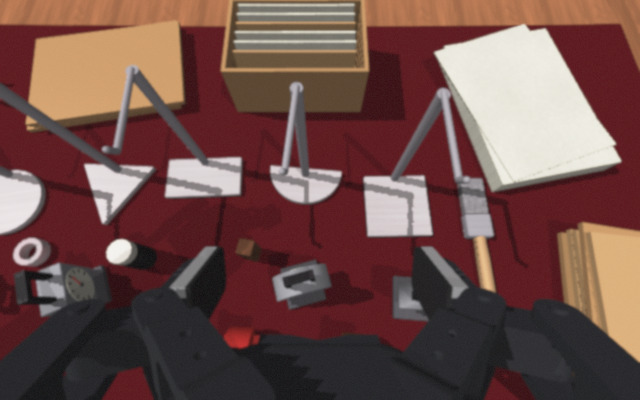

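View pics/v2.png

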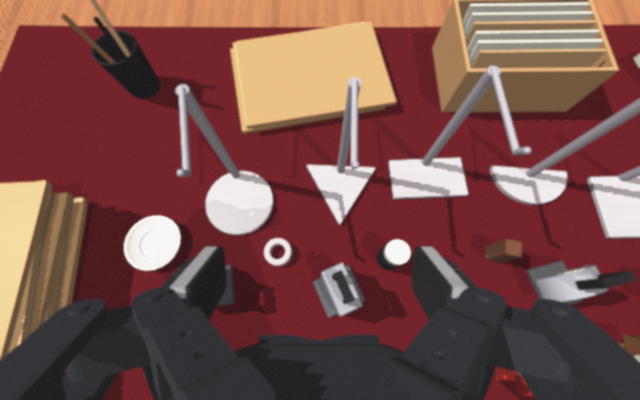

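```bash
python3 - <<'E'
import numpy as np,cv2
from h import cloud
from scipy.ndimage import label
for fn in ['v1','v2','top0','side0','w4']:
    z=np.load(f'pics/{fn}.npz')
    W=cloud(z['d'],dict(camera_matrix=z['K'],k1=z['k1'],R=z['R'],t=z['t']))
    m=(W[...,2]>.17)&(W[...,2]<.27)&(W[...,0]>.43)&(W[...,0]<.8)&(abs(W[...,1])<.45)
    L,n=label(m,np.ones((3,3)))
    for i in range(1,n+1):
        k=L==i
        if k.sum()<25: continue
        P=W[k]; v,u=np.where(k)
        print(fn,k.sum(),'px',int(u.mean()),int(v.mean()),'min',np.nanpercentile(P,1,axis=0).round(3),'max',np.nanpercentile(P,99,axis=0).round(3))
E
```

```text
v1 1383 px 133 104 min [ 0.559 -0.002  0.172] max [0.673 0.011 0.258]
v1 646 px 21 104 min [0.645 0.151 0.171] max [0.658 0.163 0.23 ]
v1 982 px 293 122 min [ 0.537 -0.183  0.171] max [ 0.65  -0.165  0.258]
v1 1274 px 443 129 min [ 0.528 -0.34   0.173] max [ 0.641 -0.327  0.258]
v2 1357 px 494 105 min [0.559 0.    0.172] max [0.672 0.013 0.258]
v2 894 px 352 117 min [0.544 0.154 0.173] max [0.657 0.167 0.258]
v2 1232 px 188 123 min [0.537 0.324 0.173] max [0.648 0.352 0.258]
v2 458 px 623 114 min [ 0.637 -0.178  0.171] max [ 0.65  -0.168  0.215]
top0 87 px 310 153 min [0.561 0.    0.173] max [0.672 0.014 0.259]
top0 85 px 364 156 min [ 0.539 -0.181  0.177] max [ 0.649 -0.163  0.257]
top0 107 px 413 156 min [ 0.53  -0.338  0.175] max [ 0.639 -0.326  0.255]
top0 98 px 263 158 min [0.547 0.155 0.173] max [0.66  0.167 0.255]
top0 102 px 209 164 min [0.538 0.327 0.172] max [0.649 0.353 0.259]
side0 148 px 346 113 min [0.536 0.324 0.172] max [0.648 0.349 0.254]
side0 182 px 366 143 min [0.545 0.153 0.173] max [0.657 0.168 0.256]
side0 208 px 389 173 min [ 0.558 -0.002  0.173] max [0.672 0.01  0.257]
side0 257 px 407 219 min [ 0.536 -0.183  0.171] max [ 0.648 -0.164  0.256]
side0 309 px 431 271 min [ 0.527 -0.341  0.172] max [ 0.638 -0.33   0.256]
w4 364 px 122 14 min [ 0.659 -0.002  0.171] max [0.67  0.011 0.208]
w4 145 px 224 4 min [ 0.537 -0.172  0.239] max [ 0.567 -0.164  0.251]
w4 437 px 253 19 min [ 0.636 -0.184  0.171] max [ 0.644 -0.17   0.218]
w4 475 px 375 20 min [ 0.628 -0.341  0.171] max [ 0.636 -0.327  0.221]
w4 197 px 394 6 min [ 0.525 -0.339  0.239] max [ 0.566 -0.332  0.255]
w4 246 px 6 24 min [0.645 0.151 0.17 ] max [0.658 0.163 0.198]
```

```bash
python3 - <<'E'
import numpy as np,cv2
from h import cloud
B=dict(round=(.34,.64),tri=(.16,.65),oblong=(.006,.66),half=(-.173,.64),square=(-.333,.63))
for fn in ['v1','v2','top0','side0']:
    z=np.load(f'pics/{fn}.npz')
    W=cloud(z['d'],dict(camera_matrix=z['K'],k1=z['k1'],R=z['R'],t=z['t']))
    for n,(y,xp) in B.items():
        m=(W[...,2]>.225)&(W[...,2]<.27)&(W[...,0]>.5)&(W[...,0]<.7)&(abs(W[...,1]-y)<.03)
        P=W[m]
        if len(P)<30: continue
        x0=np.percentile(P[:,0],.5);
        wire=P[(P[:,0]>x0+.02)&(P[:,0]<xp-.02)]
        if len(wire)<10: continue
        l=np.polyfit(wire[:,0],wire[:,1],1); end=P[P[:,0]<x0+.007]
        print(fn,n,len(P),'x0',x0.round(4),'xmax',P[:,0].max().round(4),'y@x0',np.polyval(l,x0).round(4),'yaw',np.degrees(np.arctan(l[0])).round(2),'wire z 95%',np.percentile(wire[:,2],90).round(4),'end ztop',np.percentile(end[:,2],97).round(4),'end',end.mean(0).round(4))
E
```

```text
v1 oblong 975 x0 0.5584 xmax 0.6746 y@x0 -0.0005 yaw 2.37 wire z 95% 0.2448 end ztop 0.2585 end [ 5.617e-01 -3.000e-04  2.532e-01]
v1 half 746 x0 0.5362 xmax 0.6513 y@x0 -0.1664 yaw -5.27 wire z 95% 0.2448 end ztop 0.2589 end [ 0.5388 -0.167   0.2552]
v1 square 925 x0 0.5274 xmax 0.6434 y@x0 -0.3347 yaw 0.9 wire z 95% 0.2449 end ztop 0.2585 end [ 0.5305 -0.3341  0.2536]
v2 round 864 x0 0.5359 xmax 0.6504 y@x0 0.3251 yaw 11.54 wire z 95% 0.2447 end ztop 0.2586 end [0.5389 0.3258 0.254 ]
v2 tri 720 x0 0.5439 xmax 0.6594 y@x0 0.1646 yaw -2.18 wire z 95% 0.2448 end ztop 0.2593 end [0.5463 0.1653 0.2556]
v2 oblong 959 x0 0.5579 xmax 0.6744 y@x0 0.0031 yaw 2.45 wire z 95% 0.2451 end ztop 0.2586 end [0.5613 0.0039 0.253 ]
top0 round 80 x0 0.5372 xmax 0.6508 y@x0 0.3283 yaw 10.59 wire z 95% 0.2458 end ztop 0.2638 end [0.5402 0.3283 0.2555]
top0 tri 83 x0 0.5461 xmax 0.6611 y@x0 0.167 yaw -3.12 wire z 95% 0.2482 end ztop 0.261 end [0.5484 0.1651 0.2555]
top0 oblong 77 x0 0.5607 xmax 0.6727 y@x0 0.0037 yaw 1.74 wire z 95% 0.2497 end ztop 0.2639 end [0.5618 0.0025 0.2578]
top0 half 74 x0 0.5389 xmax 0.6508 y@x0 -0.1654 yaw -3.96 wire z 95% 0.2485 end ztop 0.262 end [ 0.5402 -0.1644  0.2567]
top0 square 81 x0 0.5295 xmax 0.6408 y@x0 -0.3325 yaw -0.86 wire z 95% 0.2491 end ztop 0.2588 end [ 0.5319 -0.3333  0.254 ]
side0 round 92 x0 0.5347 xmax 0.6493 y@x0 0.3253 yaw 10.66 wire z 95% 0.2427 end ztop 0.2542 end [0.5377 0.3258 0.2494]
side0 tri 114 x0 0.5428 xmax 0.6577 y@x0 0.1662 yaw -3.96 wire z 95% 0.2457 end ztop 0.2587 end [0.5465 0.1639 0.2515]
side0 oblong 132 x0 0.5572 xmax 0.6728 y@x0 0.0004 yaw 3.26 wire z 95% 0.2451 end ztop 0.2584 end [0.5598 0.0012 0.2531]
side0 half 167 x0 0.5352 xmax 0.6504 y@x0 -0.1656 yaw -5.59 wire z 95% 0.2444 end ztop 0.258 end [ 0.5379 -0.1674  0.252 ]
side0 square 205 x0 0.5269 xmax 0.6412 y@x0 -0.3369 yaw 1.43 wire z 95% 0.2441 end ztop 0.2573 end [ 0.5297 -0.3369  0.2511]
```

```bash
cat >> h.py <<'E'
G=dict(round=(.4498,.3675,-82.5),square=(.444,.168,114.5),half=(.4537,-.1745,195.),triangle=(.432,-.3465,176.))
T=dict(round=(.539,.326,11.3),triangle=(.547,.1655,-2.5),half=(.539,-.1665,-5.),square=(.530,-.335,.9))
TZ=.2545
def Rd(psi):
    c,s=np.cos(psi),np.sin(psi); return np.array([[0,c,s],[0,s,-c],[-1,0,0.]])
def place_pt(n,dx,gz):
    x,y,f=T[n]; f=np.radians(f); return np.array([x+dx*np.cos(f),y+dx*np.sin(f),gz-.019])
def measure(fn,x,y,rad=.06,cams=('wrist',)):
    out=[]
    for cam in cams:
        p,d,c=snap(cam,fn+cam); W=cloud(d,c); dark=p.max(2)<75
        m=(np.hypot(W[...,0]-x,W[...,1]-y)<rad)&(W[...,2]>.108)&(W[...,2]<.13)&dark
        if m.sum()<15: out.append((cam,None)); continue
        n,L,S,_=cv2.connectedComponentsWithStats(m.astype(np.uint8)); k=1+np.argmax(S[1:,4]); P=W[L==k]
        r=cv2.minAreaRect((P[:,:2]*1000).astype(np.float32))
        a=r[2] if r[1][0]>r[1][1] else r[2]+90
        out.append((cam,len(P),np.round(r[0],1)/1000,np.round(sorted(r[1]),1),round(a%180,1)))
    return out
def near(a,ref):  # bar angle a (mod 180) -> nearest to ref
    return a+180*np.round((ref-a)/180)
def plan(n):
    x,y,th=G[n]; res=[]
    for k in (0,1):
        pg=np.radians(th+90+180*k); pp=np.radians(T[n][2]+90+180*k)
        pts=[([x,y,.24],pg),([x,y,.079],pg),([x,y,.38],pg),(place_pt(n,-.075,.40),pp),(place_pt(n,-.075,TZ-.001),pp),(place_pt(n,.05,TZ-.001),pp),(place_pt(n,.05,TZ-.0215),pp)]
        qs=[manip.inverse_kinematics(np.array(p),Rd(s)) for p,s in pts]
        res.append((k,qs))
    return res
E
python3 - <<'E'
from h import *
for n in G:
    for k,qs in plan(n):
        print(n,k,[None if q is None else (round(q[0],2),round(q[5],2)) for q in qs])
for cam in('side','top'):
    for n,(x,y,t) in G.items(): print(n,measure('chk',x,y,cams=(cam,)))
E
```

```text
round 0 [(np.float64(0.6), np.float64(0.47)), (np.float64(0.6), np.float64(0.47)), (np.float64(0.6), np.float64(0.47)), (np.float64(0.51), np.float64(-1.26)), (np.float64(0.51), np.float64(-1.26)), (np.float64(0.45), np.float64(-1.32)), (np.float64(0.45), np.float64(-1.32))]
round 1 [(np.float64(0.6), np.float64(-2.67)), (np.float64(0.6), np.float64(-2.67)), (np.float64(0.6), np.float64(-2.67)), (np.float64(0.51), np.float64(1.88)), (np.float64(0.51), np.float64(1.88)), (np.float64(0.45), np.float64(1.82)), (np.float64(0.45), np.float64(1.82))]
square 0 [None, None, None, (np.float64(-0.72), np.float64(-2.31)), (np.float64(-0.72), np.float64(-2.31)), (np.float64(-0.59), np.float64(-2.18)), (np.float64(-0.59), np.float64(-2.18))]
square 1 [(np.float64(0.26), np.float64(-0.16)), (np.float64(0.26), np.float64(-0.16)), (np.float64(0.26), np.float64(-0.16)), (np.float64(-0.72), np.float64(0.84)), (np.float64(-0.72), np.float64(0.84)), (np.float64(-0.59), np.float64(0.96)), (np.float64(-0.59), np.float64(0.96))]
half 0 [(np.float64(-0.46), np.float64(0.85)), (np.float64(-0.46), np.float64(
[... 744 characters left out ...]
0.19), np.float64(-1.34))]
triangle 1 [(np.float64(-0.76), np.float64(-2.26)), (np.float64(-0.76), np.float64(-2.26)), (np.float64(-0.76), np.float64(-2.26)), (np.float64(0.25), np.float64(1.86)), (np.float64(0.25), np.float64(1.86)), (np.float64(0.19), np.float64(1.81)), (np.float64(0.19), np.float64(1.81))]
round [('side', 46, array([0.448 , 0.3706]), array([15.7, 39.3]), 9.5)]
square [('side', 50, array([0.4417, 0.1678]), array([14.9, 40.8]), 21.9)]
half [('side', 65, array([ 0.4523, -0.1749]), array([13. , 39.9]), 105.5)]
triangle [('side', 85, array([ 0.4301, -0.3471]), array([11.8, 38.8]), 85.0)]
round [('top', None)]
square [('top', None)]
half [('top', None)]
triangle [('top', None)]
```

```bash
cat >> h.py <<'E'
K=dict(round=0,square=1,half=0,triangle=0)
def pick(n):
    x,y,th=G[n]; k=K[n]
    manip.set_gripper(1.0)
    psi=np.radians(th+90+180*k)
    p=np.array(manip.current_ee_pos())
    manip.move_ptp(np.array([x,y,.26]),Rd(psi)); manip.dwell(.15)
    m=measure('pre_'+n,x,y)+measure('pre_'+n,x,y,cams=('side',)); print(n,m,manip.current_time())
    return m
def grab(n,x,y,bar):
    th=near(bar-90,G[n][2]); psi=np.radians(th+90+180*K[n])
    manip.move_l(np.array([x,y,.14]),Rd(psi),max_speed=.2)
    manip.move_l(np.array([x,y,.079]),Rd(psi),max_speed=.08)
    manip.set_gripper(0.0,50); print('grip',manip.current_grip_width())
    manip.move_l(np.array([x,y,.38]),max_speed=.2)
    print('lift',manip.current_grip_width(),np.round(manip.current_force(),2),manip.current_time())
def carry(n):
    psi=np.radians(T[n][2]+90+180*K[n])
    p0=np.array(manip.current_ee_pos()); p1=place_pt(n,-.08,.40)
    manip.move_ptp(p1,Rd(psi)); print('carried',np.round(manip.current_force(),2),manip.current_time())
    manip.move_l(place_pt(n,-.08,TZ-.001),max_speed=.15)
E
python3 - <<'E'
from h import *
pick('square')
E
```

```text
square [('wrist', 495, array([0.4442, 0.168 ]), array([12.1, 37.2]), 23.4), ('side', 50, array([0.4421, 0.1682]), array([14.4, 38. ]), 20.1)] 12.825
```

View pics/pre_squarewrist.png

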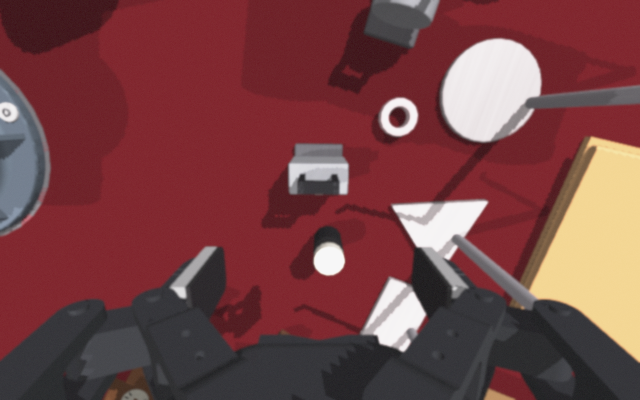

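```bash
python3 - <<'E'
from h import *
grab('square',.4442,.168,24.0)
carry('square')
snap('wrist','c_sq'); snap('side','c_sqs'); snap('top','c_sqt')
E
python3 - <<'E'
import cv2
a=cv2.imread('pics/c_sq.png'); b=cv2.imread('pics/c_sqs.png')
cv2.imwrite('pics/c1.png',cv2.hconcat([cv2.resize(a,(400,250)),cv2.resize(b[200:400,280:520],(400,333))[:250]]))
E
```

```text
grip 0.45977308606004186
lift 0.461087462641936 [ 0.33 -1.05 -3.5 ] 16.625
carried [ 0.53  0.39 -4.22] 18.4583
```

View pics/c1.png

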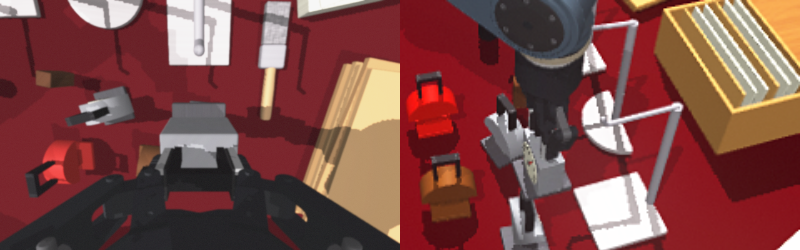

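```bash
cat >> h.py <<'E'
def insert(n,dx=.05):
    for d in (-.03,-.008,.01,.03,dx):
        manip.move_l(place_pt(n,d,TZ-.001),max_speed=.1); f=np.array(manip.current_force()); print('ins',d,f.round(2))
        if np.hypot(f[0],f[1])>12: print('STOP'); return False
    return True
def lower(n,dx=.05):
    for g in (-.012,-.019,-.0215):
        manip.move_l(place_pt(n,dx,TZ+g),max_speed=.05); f=np.array(manip.current_force()); print('low',g,f.round(2))
        if f[2]>5: break
def release(n):
    manip.set_gripper(1.0); manip.dwell(.2)
    p=np.array(manip.current_ee_pos()); manip.move_l(p+[0,0,.17],max_speed=.15); print('rel',np.round(manip.current_force(),2),manip.current_time())
E
python3 - <<'E'
from h import *
if insert('square'): lower('square')
snap('side','l_sqs'); snap('wrist','l_sq')
E
python3 - <<'E'
import cv2
a=cv2.imread('pics/l_sq.png'); b=cv2.imread('pics/l_sqs.png')
cv2.imwrite('pics/c2.png',cv2.hconcat([cv2.resize(a,(400,250)),cv2.resize(b[200:400,280:520],(400,333))[:250]]))
E
```

```text
ins -0.03 [-0.27  0.53 -2.51]
ins -0.008 [-0.15  0.68 -3.46]
ins 0.01 [-0.8   0.46 -3.46]
ins 0.03 [-0.57 -0.71 -3.36]
ins 0.05 [-0.37  0.43 -3.04]
low -0.012 [-0.12  0.17 -2.58]
low -0.019 [ 0.62  0.17 -2.34]
low -0.0215 [ 0.71 -0.31 -2.2 ]
```

View pics/c2.png

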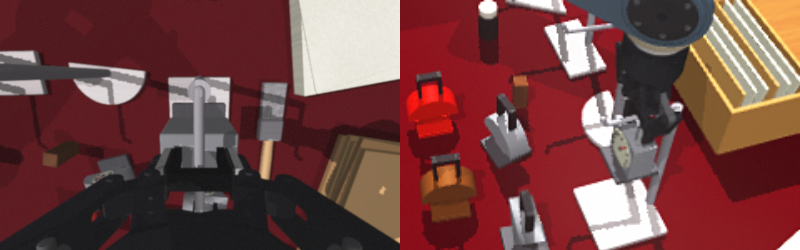

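```bash
python3 - <<'E'
from h import *
p=np.array(manip.current_ee_pos())
for i in range(2):
    p=p-[0,0,.001]; manip.move_l(p,max_speed=.02); f=np.array(manip.current_force()); print(f.round(2))
    if f[2]>0: break
release('square')
snap('side','r_sqs')
print(pick('half'))
E
python3 - <<'E'
import cv2
a=cv2.imread('pics/pre_halfwrist.png'); b=cv2.imread('pics/pre_halfside.png')
cv2.imwrite('pics/c3.png',cv2.hconcat([cv2.resize(a,(400,250)),cv2.resize(b[200:400,280:520],(400,333))[:250]]))
E
```

```text
[ 1.21  0.09 -2.58]
[-1.34  1.14  2.65]
rel [ 0.13 -0.88  0.15] 25.2917
half [('wrist', 446, array([ 0.4549, -0.1747]), array([11.7, 37.4]), 103.8), ('side', 24, array([ 0.4482, -0.1772]), array([ 9.6, 39. ]), 120.3)] 26.75
[('wrist', 446, array([ 0.4549, -0.1747]), array([11.7, 37.4]), 103.8), ('side', 24, array([ 0.4482, -0.1772]), array([ 9.6, 39. ]), 120.3)]
```

View pics/c3.png

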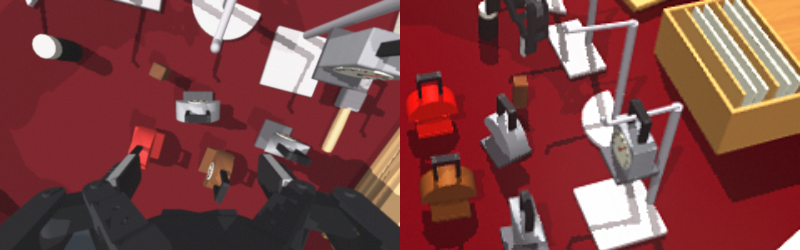

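```bash
sed -i 's/for g in (-.012,-.019,-.0215)/for g in (-.012,-.019,-.0215,-.0225,-.0235,-.0245)/; s/if f\[2\]>5: break/if f[2]>.5: break/' h.py
python3 - <<'E'
from h import *
grab('half',.4545,-.1747,104.5)
carry('half')
snap('side','c_has')
if insert('half'):
    lower('half'); snap('side','l_has'); snap('wrist','l_ha')
E
python3 - <<'E'
import cv2
a=cv2.imread('pics/l_ha.png'); b=cv2.imread('pics/l_has.png')
cv2.imwrite('pics/c4.png',cv2.hconcat([cv2.resize(a,(400,250)),cv2.resize(b[150:350,280:520],(400,333))[:250]]))
E
```

```text
grip 0.46493921870681026
lift 0.46317591754459836 [-0.13  0.89 -4.29] 30.55
carried [ 0.3  -0.05 -4.02] 32.9
ins -0.03 [ 0.29 -0.32 -2.67]
ins -0.008 [ 0.44  0.21 -4.29]
ins 0.01 [ 0.97 -0.2  -3.13]
ins 0.03 [ 0.11  0.7  -3.59]
ins 0.05 [ 0.23  0.01 -4.2 ]
low -0.012 [ 0.74  0.46 -3.63]
low -0.019 [ 0.1  -0.15 -3.26]
low -0.0215 [ 0.25  0.07 -4.21]
low -0.0225 [-0.74 -0.75 -3.15]
low -0.0235 [-0.83  0.69 -0.03]
low -0.0245 [-3.84  1.22  7.6 ]
```

View pics/c4.png

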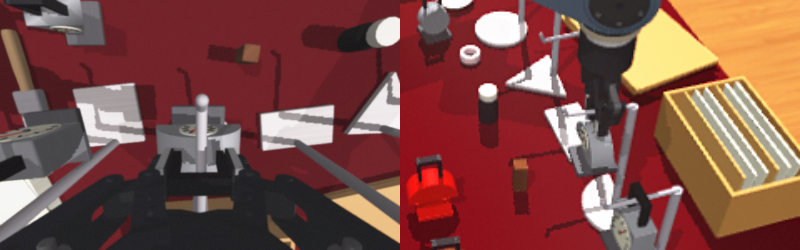

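Half gauge: wire through the handle window, dial outward (wrist 200,130). Releasing and going to the triangle.

```bash
python3 - <<'E'
from h import *
release('half')
pick('triangle')
E
python3 - <<'E'
import cv2
a=cv2.imread('pics/pre_trianglewrist.png'); b=cv2.imread('pics/pre_triangleside.png')
cv2.imwrite('pics/c5.png',cv2.hconcat([cv2.resize(a,(400,250)),cv2.resize(b[150:350,280:520],(400,333))[:250]]))
E
```

```text
rel [ 0.63 -0.    0.21] 39.8833
triangle [('wrist', 462, array([ 0.4334, -0.3473]), array([11.2, 37.8]), 85.5), ('side', 33, array([ 0.4279, -0.346 ]), array([ 9.7, 40. ]), 93.3)] 42.6667
```

View pics/c5.png

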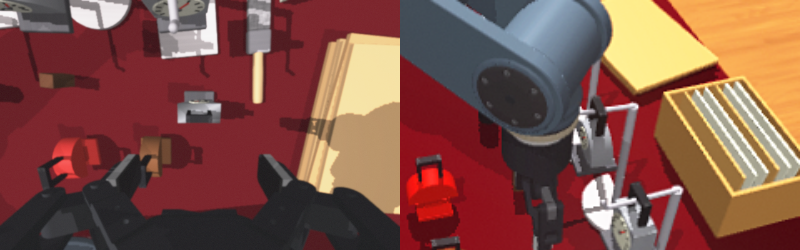

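```bash
python3 - <<'E'
from h import *
grab('triangle',.4331,-.347,86.)
carry('triangle')
if insert('triangle'):
    lower('triangle'); snap('side','l_trs'); snap('wrist','l_tr')
E
python3 - <<'E'
import cv2
a=cv2.imread('pics/l_tr.png'); b=cv2.imread('pics/l_trs.png')
cv2.imwrite('pics/c6.png',cv2.hconcat([cv2.resize(a,(400,250)),cv2.resize(b[80:380,260:500],(400,500))[:250]]))
E
```

```text
grip 0.4589358255005218
lift 0.4638673780853463 [ 0.46 -0.56 -1.7 ] 46.475
carried [ 0.29 -0.24 -2.19] 48.35
ins -0.03 [-0.01 -0.58 -3.33]
ins -0.008 [ 0.26  1.83 -3.15]
ins 0.01 [-0.97  0.54 -2.82]
ins 0.03 [-0.54  0.4  -2.42]
ins 0.05 [-0.08  0.08 -2.64]
low -0.012 [-0.18 -0.69 -1.94]
low -0.019 [-1.38  0.19 -2.03]
low -0.0215 [-0.4   0.18 -2.32]
low -0.0225 [-0.18 -0.58 -2.53]
low -0.0235 [-0.83 -0.48  2.56]
```

View pics/c6.png

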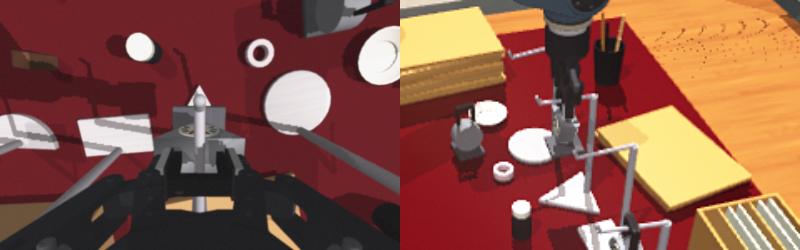

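```bash
python3 - <<'E'
from h import *
release('triangle')
pick('round')
E
python3 - <<'E'
import cv2
a=cv2.imread('pics/pre_roundwrist.png'); b=cv2.imread('pics/pre_roundside.png')
cv2.imwrite('pics/c7.png',cv2.hconcat([cv2.resize(a,(400,250)),cv2.resize(b[80:380,260:500],(400,500))[:250]]))
E
```

```text
rel [ 0.23  0.54 -0.81] 55.0333
round [('wrist', 552, array([0.4509, 0.3694]), array([12.4, 38.2]), 8.5), ('side', 29, array([0.4479, 0.3654]), array([13.1, 35.5]), 175.3)] 57.0917
```

View pics/c7.png

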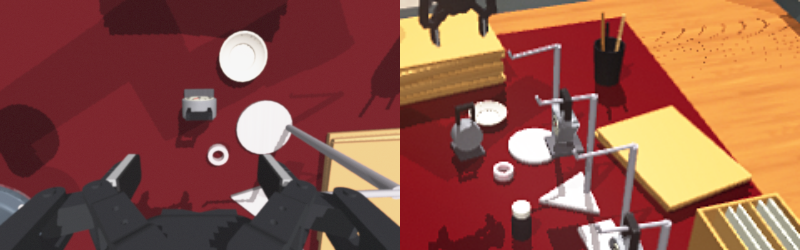

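```bash
python3 - <<'E'
from h import *
grab('round',.4504,.3682,8.)
carry('round')
if insert('round'):
    lower('round'); snap('side','l_ros'); snap('wrist','l_ro')
E
python3 - <<'E'
import cv2
a=cv2.imread('pics/l_ro.png'); b=cv2.imread('pics/l_ros.png')
cv2.imwrite('pics/c8.png',cv2.hconcat([cv2.resize(a,(400,250)),cv2.resize(b[80:380,260:500],(400,500))[:250]]))
E
```

```text
grip 0.4598910595732768
lift 0.4616917740001114 [ 0.65 -0.26 -2.45] 60.9
carried [-0.34 -0.59 -2.01] 62.425
ins -0.03 [ 0.24  0.37 -4.04]
ins -0.008 [-0.64 -1.38 -3.26]
ins 0.01 [-0.4   0.05 -3.24]
ins 0.03 [-0.08  0.46 -2.71]
ins 0.05 [ 0.06 -0.57 -3.39]
low -0.012 [-0.26  0.43 -2.75]
low -0.019 [ 0.18 -0.08 -3.2 ]
low -0.0215 [-0.26  0.47 -3.55]
low -0.0225 [-0.11  0.86 -3.5 ]
low -0.0235 [-1.26 -1.38  3.48]
```

View pics/c8.png

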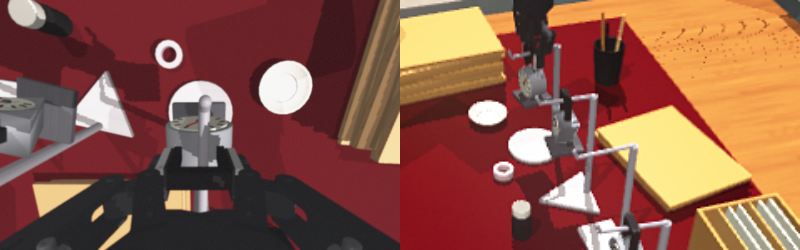

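Release, retreat, and check all four hanging gauges (measured against the tips).

```bash
python3 - <<'E'
from h import *
import h
release('round')
h.CT=cam_T()
p,R=look(np.array((.3,.0,.55)),(.55,0,.2),(1,0,0))
pts=[((.28,.2,.5),(.56,.2,.2)),((.28,-.25,.5),(.56,-.25,.2))]
def meas(lbl,cam):
    q,d,c=snap(cam,lbl); W=cloud(d,c); dark=q.max(2)<85
    for n,(x,y,f) in T.items():
        fr=np.radians(f); A=np.array([[np.cos(fr),np.sin(fr)],[-np.sin(fr),np.cos(fr)]])
        L=(W[...,:2]-[x,y])@A.T
        m=(L[...,0]>0)&(L[...,0]<.1)&(abs(L[...,1])<.035)&(W[...,2]>.236)&(W[...,2]<.27)&dark
        if m.sum()<12: continue
        P=L[m]; r=cv2.minAreaRect((P*1000).astype(np.float32)); a=r[2] if r[1][0]>r[1][1] else r[2]+90
        print(lbl,n,m.sum(),np.round(r[0],1),np.round(sorted(r[1]),1),'bar ang',round(a%180,1),'top rel tip',(np.percentile(W[...,2][m],95)-TZ).round(4))
for i,(C,t) in enumerate(pts):
    for s in (-1,1):
        p,R=look(np.array(C),t,(s,0,0))
        if manip.inverse_kinematics(p,R) is not None: break
    else: print('none'); continue
    manip.move_ptp(p,R); manip.dwell(.3); meas(f'fin{i}','wrist'); meas(f'fins{i}','side'); meas(f'fint{i}','top')
print(manip.current_time())
E
```

```text
rel [ 0.46 -0.37 -0.08] 69.1083
fin0 round 380 [47.4 -1.8] [12.3 39.7] bar ang 90.1 top rel tip -0.0014
fin0 triangle 265 [51.1 -1. ] [10.6 36.2] bar ang 87.4 top rel tip -0.0012
fin0 half 431 [51.6  1.4] [13.5 38.9] bar ang 89.8 top rel tip -0.0012
fins0 round 49 [44.3 -1.5] [19.3 44. ] bar ang 93.0 top rel tip -0.003
fins0 triangle 50 [29.   0.5] [41.6 54.5] bar ang 178.1 top rel tip -0.0005
fins0 half 83 [49.9 -0.5] [12.3 42.3] bar ang 93.1 top rel tip -0.0013
fins0 square 128 [49.3 -1.2] [14.8 42. ] bar ang 90.3 top rel tip -0.0015
fint0 round 31 [48.2 -1. ] [14.1 37.3] bar ang 82.0 top rel tip 0.002
fint0 half 40 [52.4  2.4] [15.7 37. ] bar ang 91.5 top rel tip 0.0027
fin1 triangle 219 [ 59.9 -14. ] [19.9 24.9] bar ang 175.1 top rel tip -0.0017
fin1 half 403 [51.8 -0.8] [14.5 40.7] bar ang 93.4 top rel tip -0.0015
fin1 square 400 [51.7 -1.4] [13.2 39.8] bar ang 90.7 top rel tip -0.0015
fins1 round 50 [46.  -3.6] [16.3 40.9] bar ang 96.6 top rel tip -0.0021
fins1 triangle 51 [34.5  3.3] [35.6 56.1] bar ang 156.9 top rel tip -0.0001
fins1 half 83 [49.9 -0.1] [11.1 42.5] bar ang 92.5 top rel tip -0.0017
fins1 square 126 [48.9 -0.8] [14.5 40.9] bar ang 86.9 top rel tip -0.0017
fint1 round 18 [45.4 -1.7] [13.7 36.9] bar ang 81.0 top rel tip 0.0019
fint1 half 40 [51.6  2.3] [13.6 36.7] bar ang 87.8 top rel tip 0.0042
73.0083
```

View pics/fins1.png

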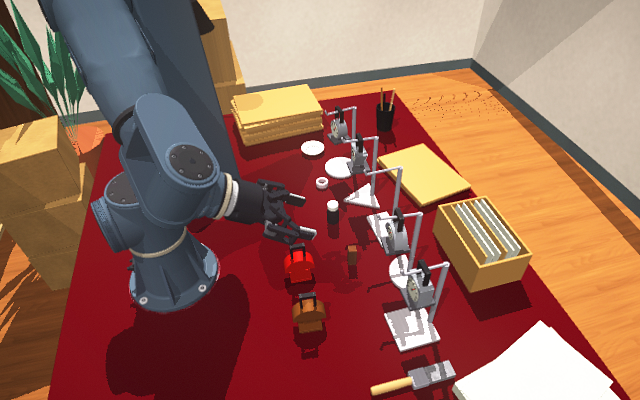

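View pics/fin0.png

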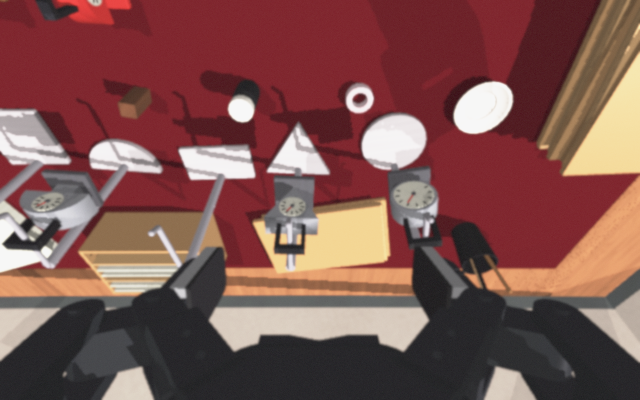

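View pics/fint1.png

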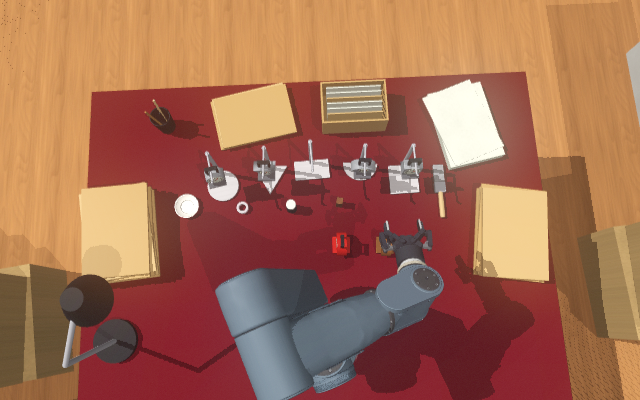

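```bash
python3 - <<'E'
from h import *
print(np.round(manip.current_ee_pos(),3),np.round(manip.current_force(),2)); manip.sign_off()
E
```

```text
[ 0.368 -0.251  0.37 ] [-0.31  0.65 -0.2 ]
the job is handed in; nothing more can be done
```

I hung all four gauges present (square, half, triangle, round) on their own stands and handed in the job at about 73 s. The oblong gauge was absent, so its hook stayed empty.

**Position:** In the last wrist-camera views each handle was 47–52 mm along the wire and within 2 mm sideways. All bars sat square to the wire within about 3°, with handle middles about 21–22 mm below the tips. The triangle's values rest on one clear view.

**Dials and tilt:** In the final views the round, triangle and half dials face outward. The square's dial was seen facing outward once it was hung. All four look upright, but I did not measure tilt as a number.

**Other things on the desk:** The ink, seal, tape, dish, brush and the red and brown look-alikes look unmoved in the final pictures. The gripper was clear at z = 0.37 m with no contact force.

**Disagreements:** The last side-camera and second wrist-camera fits of the triangle gave odd shapes, most likely because it was partly hidden. The top camera read bar heights 3–5 mm higher than the others.

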